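# Crate of blanks up the ramp and behind the lip

### The arm

A 7-joint arm with a two-finger parallel gripper is mounted at the origin on the work surface. World frame = base frame: x ahead of the robot, y to its left, z up, the work surface at z = 0. Lengths are in m, angles in rad, forces in N, time in s.
With the tool pointing down it reaches from about 0.4 to 0.85 m from the base axis. Payload 4.4 kg.
Tool frame: the origin (TCP) lies midway between the tips of the shut fingers; the grasp point (between the pads) lies 19 mm behind it (manip.hold_point_z is the distance from the TCP to the grasp point, in m); z points along the fingers, y is the line along which they close (so a half turn about z gives the same grasp; the last joint's range is limited). The gripper opens to 94 mm and grips with 3 to 60 N. Pads are 16 mm wide; open, the fingers measure 119 mm over their backs; the gripper's body (75 mm by 177 mm) begins 78 mm behind the grasp point.
Start: joints at [1.277, 0.628, 0.038, 1.517, -0.027, 0.996, -0.02], TCP at [0.147, -0.633, 0.205] pointing down, gripper open.
Joint ranges: [-3.06, 3.06], [-0.37, 2.12], [-1.25, 1.32], [0.18, 2.47], [-1.1, 4.24], [0.23, 1.98], [-2.94, 2.94]. Speed limits (rad/s): [2.57, 2.57, 3.14, 3.14, 3.14, 3.14, 3.14].

### API

Orientations are given as a unit quaternion [x, y, z, w].
In Python, from station import manip gives the robot as it stands.
- The arm moves only by the tool servo_tool, never from a script. Its argument "motion" is a list that holds one entry, the list of rows, each a list of 7 numbers: the turn, a rotation vector about the tool's x, y, z in degrees, then the shift along the tool's x, y, z in cm, then the closure, from -1 (fully open) to 1 (shut). A call has 1 to 10 rows; each row is the pose to reach, as a shift and turn from the pose commanded when the call began, along the tool's axes at that moment; what a row does not reach only later rows make up. A row lasts 1/10 s, in which the tool goes at most 50 mm and 8.59 degrees, less where a joint would pass 70% of its speed; a pose out of reach is approached as far as the arm can. A call with a gripper value outside its range is refused whole. The fingers move at their own pace and stop on an object; the grip force is fixed at half the most. Time passes only in rows, so rows that repeat a pose let the fingers close. It gives the time, the measured TCP pose, the force, the opening and the grip force at its end, in the units of the state.
- manip.get_state(): the state, without advancing time (a new reading comes with each control period).
- manip.grab_frame(name): name is "scene" or "side" or "wrist"; returns a dict with "img" (400x640x3 uint8, red, green, blue), "mtx" (3x3 intrinsics, pixels), "distortion" ([k1, k2, p1, p2, k3] as OpenCV has them; the pictures are not rectified), "rvec" (rotation vector, rad) and "tvec" (3), from world to camera coordinates, as OpenCV has them. Camera axes: x right, y down, z forward; pixel columns grow to the right and rows downward; lengths in m; the calibration is good to about 2 mm. A picture is of the moment at which its call begins. There is no depth.
- manip.hand_in(): hands the job in; it is judged then, once.
The state is a dict: "time_s": time; "q": joint angles; "qvel": joint speeds; "joint_torque": joint torques, N m; "ee_pos": TCP position; "orientation": TCP orientation; "contact_force": force on the tool from outside, world axes, zero at the start; "wrist_torque": the same for the moment, N m; "finger_gap": opening from 0.0 (shut) to 1.0 (fully open); "grasp_force": force on a finger pad.
Only numpy, scipy, OpenCV 4.12 (cv2) and the standard library are available. Lean on these libraries where they do the work, as an engineer would, in place of code of your own. Each camera call takes 0.05 s, during which the arm holds its last target. There are 200 camera calls.

### The job

Line the yellow-cornered crate of wood blanks up with the mouth of the plywood ramp, then push it up the ramp, keeping it on the ramp between the rails, until its rear edge has dropped behind the brass lip and it sits level and fully down in the green pocket at the top; then let go of it. The black sprung pad at the end is delicate: feel for it and touch it only gently, never ram it. Leave the other things on the bench where they are.

Things in the scene. Friction and masses are not known exactly. Their poses are not given: they have to be found in the camera images.
- crate_centre (a point): Centre (half-way up) of the loose crate: a slatted wooden box with yellow corners, filled with blanks; too wide to grasp, push it. 130 mm long (its x axis), 120 mm wide (y), 70 mm tall (z up), flat sides; mass 0.4 to 0.8 kg. Its centre of mass is about 20 mm ahead of its middle. It starts flat on the bench in front of the ramp's mouth, off to one side and askew; its x axis points roughly up the ramp.
- track: Two steel strips fixed to the bench, 6 mm high, 98 mm to either side of the ramp's middle line. Origin on the bench, on the middle line; x points horizontally up the ramp, y left, z up. The ramp unit is clamped on them, parallel and centred, but its place along x is NOT measured: its foot lies anywhere from x = -22 to +22 mm. Find it by feel or by eye.
- slope_mid (a point): Middle of the slope for a foot at x = 0 of the track (true place up to 22 mm off along the track's x). From the foot, along x: flared guides on the bench from -68 to 0 mm (mouth 156 mm, narrowing to 128 mm); 10 degree slope from 0 to 149 mm. Side rails 128 mm apart inside, 10 mm thick, tops level, 47 mm above the bench, from -5 to 370 mm.
- lip_mid (a point): Inner top edge of the brass lip for a foot at x = 0 (true place up to 22 mm off along x). Lip 149 to 155 mm from the foot, flat top 26 mm above the bench. Behind it a level green pocket, floor 18 mm above the bench (8 mm below the lip). While pressed from behind, the crate's rear often hangs on the pusher by friction and drops only when the push is eased.
- pad_mid (a point): Centre of the face of the black sprung pad for a foot at x = 0 (true place up to 22 mm off along x): 288 mm from the foot, so the pocket is 3 mm longer than the crate; riding nose-down over the lip, the crate meets the pad about as its rear edge clears the lip; 100 mm wide, 36 to 70 mm above the bench. It yields along x at 2 N per mm from the first touch; up to 10 N is gentle, over 15 N is ramming. Wooden end block at 348 mm, 85 mm high.
- offcut: Bystander, leave alone: a loose wooden offcut, 100 x 45 x 24 mm. Origin at its underside.
- sander: Bystander, leave alone: cork sanding block with a wooden grip, 100 x 55 x 36 mm. Origin at its underside.
- chisel: Bystander, leave alone: a hand tool with a round handle, lying. Origin at its underside.
- glue: Bystander, leave alone: glue bottle with orange cap, 60 mm diameter, 150 mm tall. Origin at its underside.
- mallet: Bystander, leave alone: a hammer, lying. Origin at its underside.
- bench_brush: Bystander, leave alone: a bench brush, lying. Origin at its underside.
- screw_cup: Bystander, leave alone: blue cup, 70 mm diameter, 60 mm tall. Origin at its underside.
Mind the look-alikes: they are no part of the job. What is shaped like the part that bears crate_centre but turquoise is not meant.

How it is judged:
On the way:
1. the crate, square in the channel, tilted up on the slope of the ramp (angle between crate_centre's own z axis and vertical between 0.12 and 0.25 rad and x of crate_centre in the frame of track between -0.03 and 0.19 m and y of crate_centre in the frame of track between -0.012 and 0.012 m and height (world z) of crate_centre below 0.085 m), for 0.2 s.
At the end, for the whole second after the job is handed in: The crate stands level (within 0.03 rad) on the pocket floor behind the lip: its centre 53 mm above the bench (50 to 56.5), within 12 mm of the ramp's middle line and in line with it within 0.09 rad, at x 190 to 255 mm in the track's frame, at rest and untouched (z of crate_centre in the frame of track between 0.05 and 0.0565 m and angle between crate_centre's own z axis and vertical below 0.03 rad and x of crate_centre in the frame of track between 0.19 and 0.255 m and y of crate_centre in the frame of track between -0.012 and 0.012 m and angle between the x axis of crate_centre and the x axis of track, either way round below 0.09 rad and linear speed of crate below 0.01 m/s).
It fails at once if the sprung pad is rammed: more than 15 N between crate, or robot, and pad (contact force between any of crate, the arm and buffer above 15 N).
It fails at once if the crate is lifted or tipped: its centre more than 95 mm above the bench, or tilted more than 0.5 rad (height (world z) of crate_centre above 0.095 m or angle between crate_centre's own z axis and vertical above 0.5 rad).
It fails at once if one of the seven bystanders is moved more than 25 mm (distance of any of offcut, sander, chisel, glue, mallet, bench_brush, screw_cup from where it was at the start of the episode above 0.025 m).
It also fails if it takes over 70 s, if anything falls off the work surface, if the arm or the gripper's body presses on something with over 40 N, if the wrist force passes 120 N, or if a joint passes its speed limit or range.

## Working session

There is one attempt and no reset: what is moved stays moved. The work goes in short steps, Python scripts to look and compute and a tool call to move; the robot and the scene stay as the last step left them, time stands still between calls to the robot, and variables do not carry over. Pictures are saved under pics/ and viewed, at most 10 in all, crops included, and the job is handed in when it is done.

Besides the shell and the picture viewer there is one more tool, called after ">>>" as a command line: name --argument value ..., lists and objects as JSON in quotes. servo_tool: Moves the arm, as the interface text tells. Its arguments: {"type":"object","properties":{"motion":{"type":"array","items":{"type":"array","items":{"type":"array","items":{"type":"number"}}}}},"required":["motion"]}

```bash
mkdir -p pics; cat > h.py <<'E'
import numpy as np, cv2, pickle
from station import manip
def grab(n,f):
    d=manip.grab_frame(n); pickle.dump(d,open(f'pics/{f}.pkl','wb')); cv2.imwrite(f'pics/{f}.png',d['img'][:,:,::-1]); return d
def load(f): return pickle.load(open(f'pics/{f}.pkl','rb'))
def pix2w(d,pts,z):
    u=cv2.undistortPoints(np.array(pts,float).reshape(-1,1,2),np.array(d['mtx']),np.array(d['distortion'])).reshape(-1,2)
    R=cv2.Rodrigues(np.array(d['rvec'],float))[0]; t=np.array(d['tvec'],float).ravel()
    c=-R.T@t; r=np.c_[u,np.ones(len(u))]@R
    z=np.broadcast_to(z,len(u)); return c+r*((z-c[2])/r[:,2])[:,None]
def w2pix(d,P): return cv2.projectPoints(np.array(P,float).reshape(-1,1,3),np.array(d['rvec'],float),np.array(d['tvec'],float),np.array(d['mtx']),np.array(d['distortion']))[0].reshape(-1,2)
E
python3 - <<'E'
from h import *
a=grab('scene','s0');b=grab('side','d0')
print(manip.get_state())
for d in(a,b):
    R=cv2.Rodrigues(np.array(d['rvec'],float))[0];print(-R.T@np.array(d['tvec']).ravel(),R[2])
E
```

```text
{'time_s': 0.1, 'q': array([ 1.27721583,  0.62922985,  0.03847723,  1.51825567, -0.02698703,
        0.99630661, -0.02001374]), 'qvel': array([-0.00124199, -0.00273846,  0.00219773, -0.00283428,  0.00078746,
       -0.00063964, -0.00211558]), 'joint_torque': array([ 2.13967200e-03, -5.50786436e+01,  1.14692822e+00, -1.87116945e+01,
       -5.22622524e-02,  1.92124431e-02,  4.88694661e-05]), 'ee_pos': array([ 0.14665251, -0.63262809,  0.20466604]), 'orientation': array([ 9.93523018e-01,  1.13627927e-01, -1.17997795e-04, -8.32012711e-04]), 'contact_force': array([-0.28871869,  0.01173381, -0.18071479]), 'wrist_torque': array([0.03306478, 0.02531476, 0.04136938]), 'grasp_force': 0.0, 'finger_gap': 0.9983764398396976}
[ 1.18031971 -0.32327806  1.04322394] [-0.53836072  0.15670912 -0.82801569]
[-0.30786109  0.77812419  0.88055085] [ 0.56512964 -0.61706046 -0.54759919]
```

View pics/s0.png

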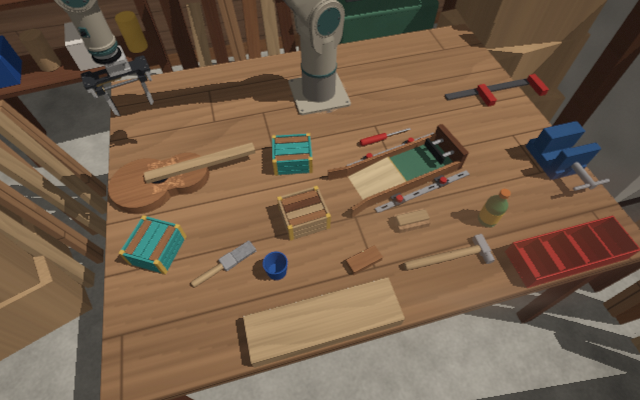

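View pics/d0.png

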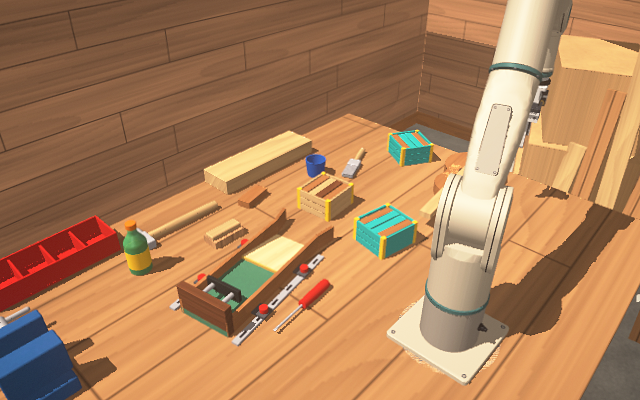

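```bash
python3 - <<'E'
from h import *
a=load('s0')['img'][115:255,255:495,::-1]
cv2.imwrite('pics/s0c.png',cv2.resize(a[:, :],None,fx=3.3,fy=3.3,interpolation=cv2.INTER_CUBIC))
b=load('d0')['img'][160:360,160:430,::-1]
cv2.imwrite('pics/d0c.png',cv2.resize(b,None,fx=2.9,fy=2.9,interpolation=cv2.INTER_CUBIC))
E
```

```text
(no output)
```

View pics/s0c.png

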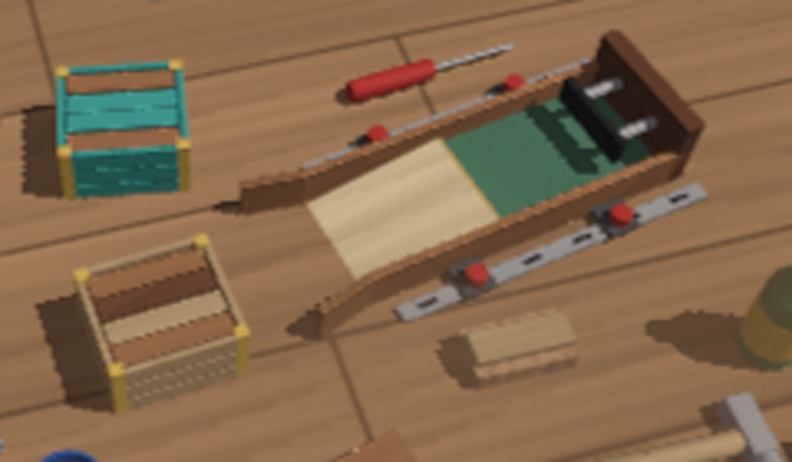

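View pics/d0c.png

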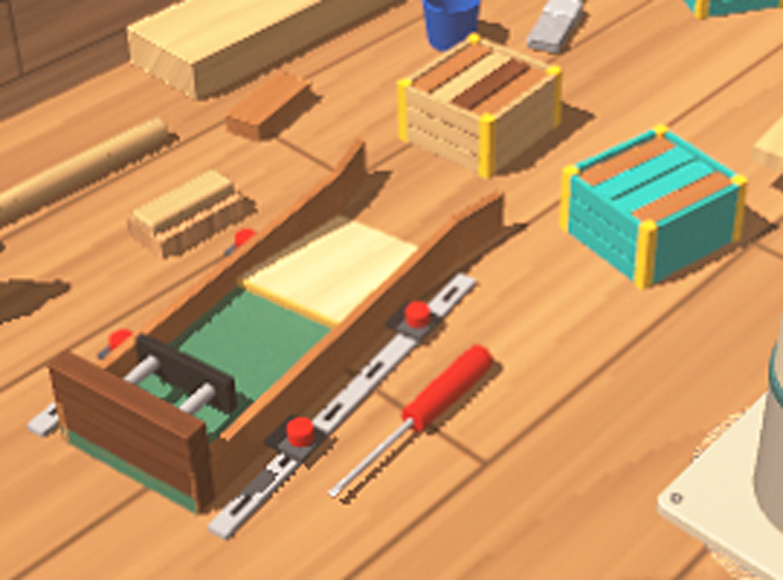

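```bash
cat > fit.py <<'E'
from h import *
from scipy.optimize import least_squares
s,d=load('s0'),load('d0')
S=lambda p:(np.array(p,float)+.5)/3.3-.5+[255,115]
D=lambda p:(np.array(p,float)+.5)/2.9-.5+[160,160]
def tf(p,P):
    c,n=np.cos(p[2]),np.sin(p[2]);P=np.array(P,float)
    return np.c_[p[0]+c*P[:,0]-n*P[:,1],p[1]+n*P[:,0]+c*P[:,1],P[:,2]]
def fit(obs,p0):
    f=lambda p:np.concatenate([(w2pix(c,tf(p,P))-u).ravel() for c,u,P in obs])
    r=least_squares(f,p0,loss='soft_l1');print(r.x,np.degrees(r.x[2]),'\n',f(r.x).reshape(-1,2).round(1).tolist());return r.x
pc=pix2w(s,S([[77,270],[203,237],[246,330],[116,371]]),.07);print(pc)
print(pix2w(s,S([[308,204],[357,278]]),0))
cr=[(s,S([[77,270],[203,237],[246,330],[116,371]]),[[-.065,.06,.07],[.065,.06,.07],[.065,-.06,.07],[-.065,-.06,.07]]),
    (d,D([[474,36],[560,69],[486,117],[402,82]]),[[-.065,-.06,.07],[-.065,.06,.07],[.065,.06,.07],[.065,-.06,.07]])]
C=fit(cr,[pc[:,0].mean(),pc[:,1].mean(),1.5])
ra=[(s,S([[308,204],[357,278],[442,140],[499,217]]),[[0,.064,0],[0,-.064,0],[.155,.064,.026],[.155,-.064,.026]]),
    (d,D([[243,286],[335,325]]),[[.155,-.064,.026],[.155,.064,.026]])]
f=pix2w(s,S([[308,204],[357,278]]),0).mean(0)
T=fit(ra,[f[0],f[1],1.5])
c,n=np.cos(T[2]),np.sin(T[2]);v=C[:2]-T[:2]
print('crate in ramp',c*v[0]+n*v[1],-n*v[0]+c*v[1],np.degrees(C[2]-T[2]))
print('track strip y', [np.round((lambda w:[c*w[0]+n*w[1],-n*w[0]+c*w[1]])(p[:2]-T[:2]),4).tolist() for p in np.r_[pix2w(s,S([[400,315],[702,190],[305,165],[590,62]]),.006),pix2w(d,D([[465,281],[222,525]]),.006)]])
E
python3 fit.py
```

```text
[[ 0.50181009 -0.26539409  0.07      ]
 [ 0.49649042 -0.14344012  0.07      ]
 [ 0.60598726 -0.13335605  0.07      ]
 [ 0.61611208 -0.25498729  0.07      ]]
[[ 0.4356434  -0.01561497  0.        ]
 [ 0.53601297  0.00281233  0.        ]]
[ 0.55412854 -0.19920644  1.64503833] 94.25375344414832 
 [[-1.2, -0.5], [0.8, -2.1], [1.4, 0.6], [-1.3, 1.1], [-0.4, -1.0], [0.8, -0.1], [0.7, 1.7], [-1.9, 0.1]]
[ 0.48411465 -0.00739595  1.6760838 ] 96.03252757716554 
 [[-0.9, -3.5], [0.2, 3.1], [0.1, -1.8], [0.9, 2.7], [-1.0, -3.7], [4.4, 2.5]]
crate in ramp -0.19810629116476097 -0.0494682321245433 -1.7787741330172249
track strip y [[0.0227, -0.1104], [0.3803, -0.0872], [0.0125, 0.093], [0.3664, 0.1117], [0.0193, 0.0909], [0.3647, 0.1135]]
```

```bash
cat >> fit.py <<'E'
print('----')
W=np.r_[pix2w(s,S([[400,315],[702,190],[305,165],[590,62]]),.006),pix2w(d,D([[465,281],[222,525]]),.006)]
Y=np.array([-.098,-.098,.098,.098,.098,.098])
fo=np.r_[pix2w(s,S([[308,204],[357,278]]),0),pix2w(s,S([[442,140],[499,217]]),.026),pix2w(d,D([[243,286],[335,325]]),.026)]
X=np.array([0,0,.155,.155,.155,.155])
def loc(T,w):
    c,n=np.cos(T[2]),np.sin(T[2]);v=w[:,:2]-T[:2];return np.c_[c*v[:,0]+n*v[:,1],-n*v[:,0]+c*v[:,1]]
r=least_squares(lambda p:np.r_[loc(p,W)[:,1]-Y,loc(p,fo)[:,0]-X],T)
T=r.x;print(T,np.degrees(T[2]),(r.fun*1000).round(1))
L=loc(T,C[None,:2])[0];print('crate in ramp',L,np.degrees(C[2]-T[2]))
print(loc(T,W).round(3).tolist(),loc(T,fo).round(3).tolist())
np.save('T.npy',T);np.save('C.npy',C)
h=.074
segs=[[(0,-.064,0),(0,.064,0)],[(.155,-.064,.026),(.155,.064,.026)]]+[[(0,y,.047),(.348,y,.047)] for y in(-.074,-.064,.064,.074)]+[[(-.068,y*.078,0),(0,y*.064,0)] for y in(1,-1)]+[[(-.02,y*.098,.006),(.4,y*.098,.006)] for y in(1,-1)]
for cam,F,nm,o,k in((s,S,'so',(255,115,240,140),3.3),(d,D,'do',(160,160,270,200),2.9)):
    im=cv2.resize(cam['img'][o[1]:o[1]+o[3],o[0]:o[0]+o[2],::-1],None,fx=k,fy=k,interpolation=cv2.INTER_CUBIC)
    def draw(q,P,col):
        u=((w2pix(cam,tf(q,P))-o[:2]+.5)*k-.5).astype(int);cv2.polylines(im,[u.reshape(-1,1,2)],False,col,1)
    for g in segs: draw(T,g,(255,0,255))
    for z in(0,.07): draw(C,[(.065,.06,z),(-.065,.06,z),(-.065,-.06,z),(.065,-.06,z),(.065,.06,z)],(255,255,0))
    cv2.imwrite(f'pics/{nm}.png',im)
E
python3 fit.py|sed -n '/----/,$p'
```

```text
----
[ 0.49340408 -0.00450929  1.73870178] 99.62027370083766 [-4.  -3.2  3.6  0.2  1.1  2.1 -1.3  0.1 -2.2 -2.2  4.6  1. ]
crate in ramp [-0.20210724 -0.02733316] -5.366520256689352
[[0.014, -0.102], [0.373, -0.101], [0.017, 0.102], [0.371, 0.098], [0.024, 0.099], [0.37, 0.1]] [[-0.001, 0.059], [0.0, -0.043], [0.153, 0.057], [0.153, -0.053], [0.16, -0.052], [0.156, 0.049]]
```

View pics/so.png

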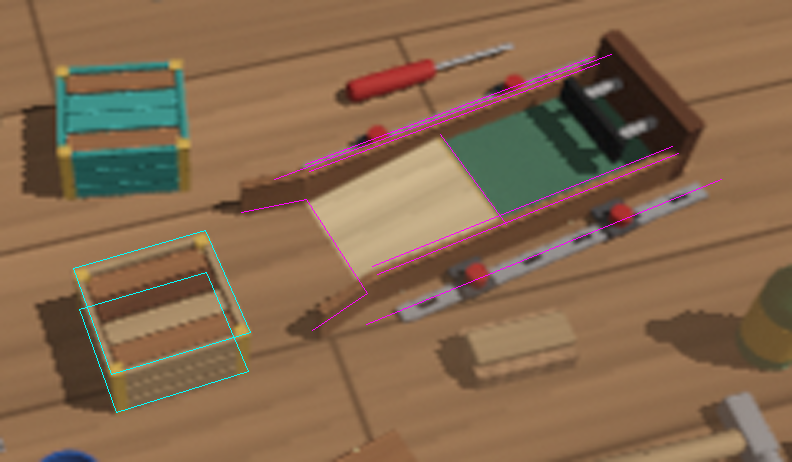

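```bash
cat >> h.py <<'E'
from scipy.spatial.transform import Rotation as Ro
T=np.load('T.npy')
def ramp2w(x,y,z): c,n=np.cos(T[2]),np.sin(T[2]); return np.array([T[0]+c*x-n*y,T[1]+n*x+c*y,z])
def Rtool(yaw,tilt=0): # yaw: heading of tool x (deg)
    a=np.radians(yaw);x=np.array([np.cos(a),np.sin(a),0]);z=np.array([0,0,-1.])
    return Ro.from_matrix(np.c_[x,np.cross(z,x),z])*Ro.from_rotvec([0,tilt,0],degrees=True)
def inramp(p): c,n=np.cos(T[2]),np.sin(T[2]);v=np.array(p[:2])-T[:2];return np.round([c*v[0]+n*v[1],-n*v[0]+c*v[1],p[2]],4)
def plan(p,R):
    s=manip.get_state();R0=Ro.from_quat(s['orientation'])
    print('turn',(R0.inv()*R).as_rotvec(degrees=True).round(2),'shift cm',(R0.inv().apply(p-s['ee_pos'])*100).round(2))
def st():
    s=manip.get_state();R0=Ro.from_quat(s['orientation'])
    print('t',s['time_s'],'ramp',inramp(s['ee_pos']),'F ramp',np.round(Ro.from_euler('z',-T[2]).apply(s['contact_force']),1),'x-heading',np.degrees(np.arctan2(*R0.apply([1,0,0])[1::-1])).round(2),'tilt',np.degrees(np.arcsin(R0.apply([1,0,0])[2])).round(2),'q',s['q'].round(2),'gap',s['finger_gap'])
E
python3 - <<'E'
from h import *
d=load('s0')
for n,u in dict(cup=(276,272),sander=(364,262),brush=(250,250),offcut=(412,222),turq=(292,172)).items(): print(n,inramp(pix2w(d,[u],0)[0]))
h=np.degrees(T[2])
plan(ramp2w(-.195,-.125,.13),Rtool(h-90))
E
```

```text
cup [-0.3494 -0.1608  0.    ]
sander [-0.1045 -0.2412  0.    ]
brush [-0.3936 -0.0623  0.    ]
offcut [ 0.0976 -0.1855  0.    ]
turq [-0.1656  0.1568  0.    ]
turn [-0.1   0.01  3.43] shift cm [ 59.27 -33.14   7.52]
```

>>> servo_tool --motion '[[[0,0,1.5,4,-2,0,-1],[0,0,3.4,8,-4.5,0,-1],[0,0,3.4,12,-6.7,0,-1],[0,0,3.4,16,-9,0,-1],[0,0,3.4,20,-11.2,0,-1],[0,0,3.4,24,-13.4,0,-1],[0,0,3.4,28,-15.7,0,-1],[0,0,3.4,32,-18,0,-1],[0,0,3.4,36,-20.2,0,-1],[0,0,3.4,40,-22.4,0,-1]]]'

```text
time_s: 1.1
ee_pos: [0.4868, -0.3231, 0.2052]
orientation: [0.996, 0.084, -0.0, -0.0]
contact_force: [-0.2, -0.1, 0.9]
finger_gap: 1.001
grasp_force: 0.0
```

```bash
python3 - <<'E'
from h import *
st();h=np.degrees(T[2])
plan(ramp2w(-.195,-.125,.13),Rtool(h-90))
E
```

```text
t 1.1 ramp [-0.313   0.0597  0.2052] F ramp [-0.1  0.3  0.9] x-heading 9.65 tilt -0.03 q [ 0.51  0.53  0.04  1.71 -0.03  0.9  -0.84] gap 1.0006137104524626
turn [-0.02  0.03  0.03] shift cm [ 18.48 -11.79   7.52]
```

>>> servo_tool --motion '[[[0,0,0,4.5,-3,0,-1],[0,0,0,9,-6,0,-1],[0,0,0,13.5,-9,0,-1],[0,0,0,18.5,-11.8,2,-1],[0,0,0,18.5,-11.8,6,-1],[0,0,0,18.5,-11.8,7.5,-1],[0,0,0,18.5,-11.8,7.5,-1]]]'

```text
time_s: 1.8
ee_pos: [0.6463, -0.1755, 0.1266]
orientation: [0.996, 0.085, -0.003, -0.001]
contact_force: [0.2, 0.4, 0.7]
finger_gap: 0.999
grasp_force: 0.0
```

```bash
python3 - <<'E'
from h import *
st();h=np.degrees(T[2])
plan(ramp2w(-.195,-.125,.03),Rtool(h-90))
d=grab('wrist','w1')
cv2.imwrite('pics/w1b.png',d['img'][:,:,::-1])
E
```

```text
t 1.8 ramp [-0.1942 -0.1221  0.1266] F ramp [ 0.4 -0.3  0.7] x-heading 9.76 tilt -0.39 q [ 0.2   0.74  0.04  1.52 -0.03  0.88 -1.15] gap 0.9986588688446196
turn [-0.17  0.39  0.14] shift cm [0.35 0.11 9.66]
```

View pics/w1.png

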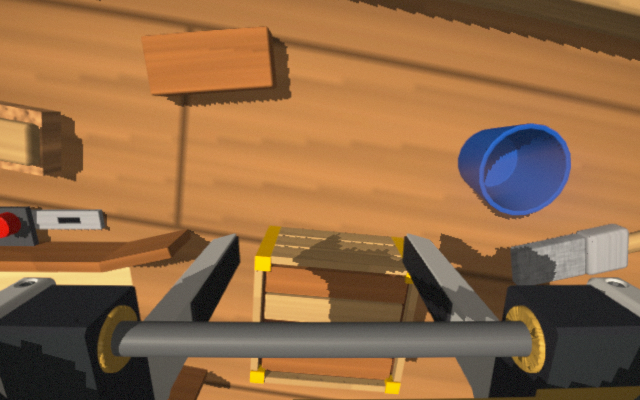

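```bash
python3 - <<'E'
from h import *
d=load('w1')
for p in pix2w(d,[(255,271),(250,382),(400,393)],.07): print(inramp(p))
print('bottom',[inramp(p).tolist() for p in pix2w(d,[(276,227)],0)])
print('guide top tip?',[inramp(p).tolist() for p in pix2w(d,[(190,230),(207,262)],.047)])
E
```

```text
[-0.1436 -0.078   0.07  ]
[-0.1333  0.0285  0.07  ]
[-0.2642  0.04    0.07  ]
bottom [[-0.1511, -0.0891, 0.0]]
guide top tip? [[-0.0868, -0.1031, 0.047], [-0.0983, -0.0744, 0.047]]
```

>>> servo_tool --motion '[[[0,0,0,0.3,0.1,3,-1],[0,0,0,0.3,0.1,6.5,-1],[0,0,0,0.3,0.1,9.6,-1],[0,0,0,0.3,0.1,9.6,-1],[0,0,0,-0.7,0.1,9.6,-1],[0,0,0,-1.2,0.1,9.6,-1],[0,0,0,-1.7,0.1,9.6,-1],[0,0,0,-2.0,0.1,9.6,-1],[0,0,0,-2.3,0.1,9.6,-1],[0,0,0,-2.6,0.1,9.6,-1]]]'

```text
time_s: 2.85
ee_pos: [0.6255, -0.1821, 0.0357]
orientation: [0.996, 0.084, 0.003, 0.0]
contact_force: [3.6, 1.8, 2.0]
finger_gap: 1.0
grasp_force: 2.3
```

```bash
python3 - <<'E'
from h import *
st();h=np.degrees(T[2])
plan(ramp2w(-.195,-.068,.03),Rtool(h-90))
E
```

```text
t 2.85 ramp [-0.1972 -0.1006  0.0357] F ramp [ 1.2 -3.9  2. ] x-heading 9.63 tilt 0.31 q [ 0.23  0.83  0.03  1.65 -0.04  0.66 -1.13] gap 0.9995653033067814
turn [ 0.04 -0.31  0.01] shift cm [-3.26 -0.22  0.55]
```

>>> servo_tool --motion '[[[0,0,0,-0.4,0,0.1,-1],[0,0,0,-0.8,0,0.1,-1],[0,0,0,-1.2,0,0.2,-1],[0,0,0,-1.6,0,0.2,-1],[0,0,0,-2.0,0,0.3,-1],[0,0,0,-2.4,0,0.3,-1],[0,0,0,-2.7,0,0.3,-1],[0,0,0,-3.0,0,0.3,-1],[0,0,0,-3.2,0,0.3,-1],[0,0,0,-3.2,0,0.3,-1]]]'

```text
time_s: 3.85
ee_pos: [0.5959, -0.1878, 0.0334]
orientation: [0.996, 0.085, 0.004, 0.001]
contact_force: [5.9, 0.9, 4.5]
finger_gap: 0.998
grasp_force: 2.9
```

```bash
python3 - <<'E'
from h import *
st()
grab('scene','s2')
d=grab('wrist','w2')
E
```

```text
t 3.85 ramp [-0.1978 -0.0704  0.0334] F ramp [-0.1 -6.   4.5] x-heading 9.72 tilt 0.47 q [ 0.25  0.81  0.02  1.73 -0.03  0.6  -1.11] gap 0.9982636644448043
```

View pics/w2.png

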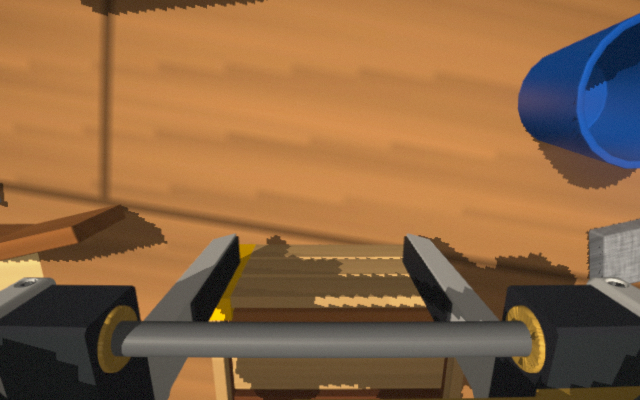

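>>> servo_tool --motion '[[[0,0,0,1.5,0,0,-1],[0,0,0,3,0,-1,-1],[0,0,0,3,0,-5,-1],[0,0,0,3,0,-9,-1],[0,0,-8,1,2,-13,-1],[0,0,-16,-2,4,-14,-1],[0,0,-24,-5,6,-14,-1],[0,0,-32,-7,8,-14,-1],[0,0,-40,-7,10,-14,-1],[0,0,-48,-7,10,-14,-1]]]'

```text
time_s: 4.95
ee_pos: [0.5373, -0.3027, 0.1714]
orientation: [0.876, 0.482, -0.001, 0.001]
contact_force: [0.0, -0.8, -0.4]
finger_gap: 0.999
grasp_force: 0.0
```

```bash
python3 - <<'E'
from h import *
st();h=np.degrees(T[2])
plan(ramp2w(-.31,0,.16),Rtool(h,12))
d=grab('scene','s3')
print('brush',[inramp(p).tolist() for p in pix2w(d,[(252,243),(256,250),(235,265)],.02)])
a=d['img'][170:290,190:370,::-1]
cv2.imwrite('pics/s3c.png',cv2.resize(a,None,fx=4,fy=4,interpolation=cv2.INTER_CUBIC))
E
```

```text
t 4.95 ramp [-0.3013  0.0066  0.1714] F ramp [-0.8  0.1 -0.4] x-heading 57.69 tilt -0.17 q [ 0.59  0.62 -0.21  1.65  0.16  0.89 -0.24] gap 0.9985163209560428
turn [  4.34  11.62 -41.78] shift cm [-0.2   1.07  1.14]
brush [[-0.3813, -0.0538, 0.02], [-0.3785, -0.0805, 0.02], [-0.4489, -0.0999, 0.02]]
```

View pics/s3c.png

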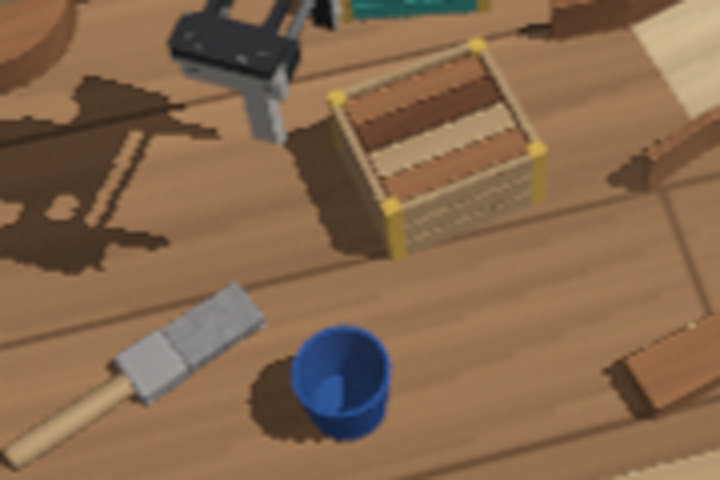

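```bash
python3 - <<'E'
from h import *
d=load('s3');F=lambda p:(np.array(p,float)+.5)/4-.5+[190,170]
P=pix2w(d,F([(329,96),(480,38),(546,150),(388,206)]),.07);L=np.array([inramp(p) for p in P]);print(L,L.mean(0))
v=L[1]-L[0]+L[2]-L[3];w=L[0]-L[3]+L[1]-L[2];print(np.degrees(np.arctan2(v[1],v[0])),np.degrees(np.arctan2(-w[0],w[1])))
E
```

```text
[[-0.2716  0.0531  0.07  ]
 [-0.1441  0.0548  0.07  ]
 [-0.1426 -0.0617  0.07  ]
 [-0.2681 -0.0567  0.07  ]] [-0.2066   -0.002625  0.07    ]
-0.747293876826055 1.265719374430487
```

>>> servo_tool --motion '[[[0.9,2.3,-8.4,0,0,0,-0.4],[1.7,4.6,-16.7,0,1,0,-0.4],[2.6,7,-25,0,1,0,-0.4],[3.5,9.3,-33.4,-0.2,1,0,-0.4],[4.3,11.6,-41.8,-0.2,1,0,-0.4],[4.3,11.6,-41.8,-0.2,1.1,1,-0.4],[4.3,11.6,-41.8,-0.2,1.1,1,-0.4]]]'

```text
time_s: 5.7
ee_pos: [0.5462, -0.3053, 0.1593]
orientation: [0.643, 0.758, 0.068, -0.081]
contact_force: [-0.8, -0.0, 0.3]
finger_gap: 0.7
grasp_force: 0.0
```

```bash
python3 - <<'E'
from h import *
st();h=np.degrees(T[2])
plan(ramp2w(-.31,0,.035),Rtool(h,12))
E
```

```text
t 5.7 ramp [-0.3054 -0.0018  0.1593] F ramp [0.1 0.8 0.3] x-heading 99.37 tilt 12.21 q [ 0.83  0.77 -0.5   1.47  0.18  1.1   0.51] gap 0.6996753362122192
turn [-0.02 -0.21 -0.25] shift cm [-3.08 -0.16 12.05]
```

>>> servo_tool --motion '[[[0,0,-0.2,-1,-0.2,4,-1],[0,0,-0.2,-2,-0.2,8,-0.4],[0,0,-0.2,-3,-0.2,12,-0.4],[0,0,-0.2,-3,-0.2,12,-0.4],[0,0,-0.2,-2.0,-0.2,12.2,-0.4],[0,0,-0.2,-1.0,-0.2,12.4,-0.4],[0,0,-0.2,-0.2,-0.2,12.6,-0.4],[0,0,-0.2,0.3,-0.2,12.7,-0.4],[0,0,-0.2,0.7,-0.2,12.8,-0.4],[0,0,-0.2,1.0,-0.2,12.8,-0.4]]]'

```text
time_s: 6.7
ee_pos: [0.5417, -0.2736, 0.0406]
orientation: [0.641, 0.76, 0.068, -0.075]
contact_force: [0.7, -4.4, 0.8]
finger_gap: 0.7
grasp_force: 2.2
```

```bash
python3 - <<'E'
from h import *
st();h=np.degrees(T[2])
plan(ramp2w(-.18,0,.035),Rtool(h,12))
E
```

```text
t 6.7 ramp [-0.2733 -0.0027  0.0406] F ramp [-4.4  0.   0.8] x-heading 99.76 tilt 11.68 q [ 0.78  0.88 -0.45  1.63  0.24  0.82  0.45] gap 0.7003554691226456
turn [0.39 0.31 0.14] shift cm [ 9.03 -0.26  2.43]
```

>>> servo_tool --motion '[[[0,0,0,0.5,0,0.2,-0.4],[0,0,0,1.0,0,0.4,-0.4],[0,0,0,1.5,-0.1,0.5,-0.4],[0,0,0,2.0,-0.1,0.7,-0.4],[0,0,0,2.5,-0.1,0.9,-0.4],[0,0,0,3.0,-0.1,1.0,-0.4],[0,0,0,3.5,-0.1,1.1,-0.4],[0,0,0,4.0,-0.2,1.2,-0.4],[0,0,0,4.5,-0.2,1.3,-0.4],[0,0,0,5.0,-0.2,1.4,-0.4]]]'

```text
time_s: 7.7
ee_pos: [0.5313, -0.223, 0.0373]
orientation: [0.641, 0.76, 0.069, -0.075]
contact_force: [1.4, -5.8, 3.7]
finger_gap: 0.703
grasp_force: 3.2
```

>>> servo_tool --motion '[[[0,0,0,0.5,0,0.1,-0.4],[0,0,0,1.0,0,0.2,-0.4],[0,0,0,1.5,0,0.3,-0.4],[0,0,0,2.0,0,0.4,-0.4],[0,0,0,2.5,0,0.5,-0.4],[0,0,0,3.0,0,0.6,-0.4],[0,0,0,3.5,0,0.7,-0.4],[0,0,0,4.0,0,0.8,-0.4],[0,0,0,4.5,0,0.9,-0.4],[0,0,0,5.0,0,1.0,-0.4]]]'

```text
time_s: 8.7
ee_pos: [0.5218, -0.1715, 0.0373]
orientation: [0.641, 0.76, 0.069, -0.077]
contact_force: [1.1, -4.3, 1.5]
finger_gap: 0.7
grasp_force: 2.6
```

```bash
python3 - <<'E'
from h import *
st();h=np.degrees(T[2])
plan(ramp2w(-.13,0,.035),Rtool(h,12))
d=grab('scene','s4')
a=d['img'][130:250,265:445,::-1]
cv2.imwrite('pics/s4c.png',cv2.resize(a,None,fx=4,fy=4,interpolation=cv2.INTER_CUBIC))
E
```

```text
t 8.7 ramp [-1.694e-01 -1.000e-04  3.730e-02] F ramp [-4.4 -0.4  1.5] x-heading 99.77 tilt 11.82 q [ 0.67  0.82 -0.45  1.82  0.23  0.66  0.32] gap 0.6997103360140232
turn [0.34 0.18 0.14] shift cm [ 3.81 -0.01  1.03]
```

View pics/s4c.png

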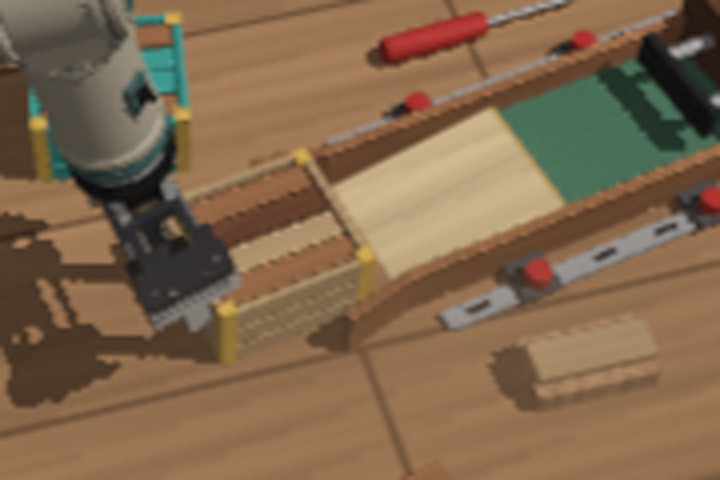

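>>> servo_tool --motion '[[[0,0,0,0.5,0,0.1,-0.4],[0,0,0,1.0,0,0.2,-0.4],[0,0,0,1.5,0,0.3,-0.4],[0,0,0,2.0,0,0.4,-0.4],[0,0,0,2.5,0,0.5,-0.4],[0,0,0,3.0,0,0.6,-0.4],[0,0,0,3.4,0,0.7,-0.4],[0,0,0,3.8,0,0.8,-0.4],[0,0,0,4.2,0,0.9,-0.4],[0,0,0,4.6,0,1.0,-0.4]]]'

```text
time_s: 9.75
ee_pos: [0.5145, -0.1267, 0.0371]
orientation: [0.642, 0.76, 0.069, -0.076]
contact_force: [0.9, -10.3, 5.9]
finger_gap: 0.703
grasp_force: 4.8
```

```bash
python3 - <<'E'
from h import *
st()
E
```

```text
t 9.75 ramp [-0.124  -0.0004  0.0371] F ramp [-10.3   0.8   5.9] x-heading 99.72 tilt 11.73 q [ 0.6   0.79 -0.44  1.89  0.22  0.6   0.25] gap 0.7027203007722378
```

>>> servo_tool --motion '[[[0,0,0,0.4,0,0.1,-0.4],[0,0,0,0.8,0,0.2,-0.4],[0,0,0,1.2,0,0.25,-0.4],[0,0,0,1.6,0,0.35,-0.4],[0,0,0,2.0,0,0.4,-0.4],[0,0,0,2.4,0,0.5,-0.4],[0,0,0,2.8,0,0.6,-0.4],[0,0,0,3.2,0,0.7,-0.4],[0,0,0,3.6,0,0.75,-0.4],[0,0,0,4.0,0,0.85,-0.4]]]'

```text
time_s: 10.75
ee_pos: [0.5071, -0.0854, 0.0369]
orientation: [0.641, 0.76, 0.069, -0.077]
contact_force: [1.2, -8.6, 5.3]
finger_gap: 0.702
grasp_force: 4.2
```

>>> servo_tool --motion '[[[0,0,0,0.4,0,0.1,-0.4],[0,0,0,0.8,0,0.2,-0.4],[0,0,0,1.2,0,0.25,-0.4],[0,0,0,1.6,0,0.35,-0.4],[0,0,0,2.0,0,0.4,-0.4],[0,0,0,2.4,0,0.5,-0.4],[0,0,0,2.8,0,0.6,-0.4],[0,0,0,3.2,0,0.7,-0.4],[0,0,0,3.6,0,0.75,-0.4],[0,0,0,4.0,0,0.85,-0.4]]]'

```text
time_s: 11.75
ee_pos: [0.4995, -0.0441, 0.0367]
orientation: [0.641, 0.76, 0.069, -0.078]
contact_force: [1.1, -7.8, 4.7]
finger_gap: 0.696
grasp_force: 3.3
```

```bash
python3 - <<'E'
from h import *
st()
E
```

```text
t 11.75 ramp [-0.0401  0.0007  0.0367] F ramp [-7.9  0.2  4.7] x-heading 99.73 tilt 11.91 q [ 0.46  0.76 -0.43  2.    0.19  0.5   0.13] gap 0.695646879214751
```

>>> servo_tool --motion '[[[0,0,0,0.4,0,0.1,-0.4],[0,0,0,0.8,0,0.2,-0.4],[0,0,0,1.2,0,0.25,-0.4],[0,0,0,1.6,0,0.35,-0.4],[0,0,0,2.0,0,0.4,-0.4],[0,0,0,2.4,0,0.5,-0.4],[0,0,0,2.8,0,0.55,-0.4],[0,0,0,3.2,0,0.6,-0.4],[0,0,0,3.6,0,0.65,-0.4],[0,0,0,4.0,0,0.7,-0.4]]]'

```text
time_s: 12.75
ee_pos: [0.4932, -0.0056, 0.0383]
orientation: [0.642, 0.76, 0.069, -0.077]
contact_force: [2.4, -11.2, 6.0]
finger_gap: 0.699
grasp_force: 4.9
```

>>> servo_tool --motion '[[[0,0,0,0.4,0,0.02,-0.4],[0,0,0,0.8,0,0.05,-0.4],[0,0,0,1.2,0,0.07,-0.4],[0,0,0,1.6,0,0.1,-0.4],[0,0,0,2.0,0,0.12,-0.4],[0,0,0,2.4,0,0.15,-0.4],[0,0,0,2.8,0,0.18,-0.4],[0,0,0,3.2,0,0.2,-0.4],[0,0,0,3.6,0,0.22,-0.4],[0,0,0,4.0,0,0.25,-0.4]]]'

```text
time_s: 13.75
ee_pos: [0.4864, 0.0336, 0.0442]
orientation: [0.642, 0.76, 0.069, -0.077]
contact_force: [2.1, -9.7, 5.7]
finger_gap: 0.698
grasp_force: 4.9
```

```bash
python3 - <<'E'
from h import *
st()
E
```

```text
t 13.75 ramp [0.0387 0.0006 0.0442] F ramp [-9.9 -0.5  5.7] x-heading 99.67 tilt 11.84 q [ 0.31  0.72 -0.42  2.06  0.16  0.43  0.01] gap 0.6976369266196132
```

>>> servo_tool --motion '[[[0,0,0,0.3,0,0.01,-0.4],[0,0,0,0.6,0,0.02,-0.4],[0,0,0,0.9,0,0.03,-0.4],[0,0,0,1.2,0,0.04,-0.4],[0,0,0,1.5,0,0.05,-0.4],[0,0,0,1.8,0,0.06,-0.4],[0,0,0,2.1,0,0.07,-0.4],[0,0,0,2.4,0,0.08,-0.4],[0,0,0,2.7,0,0.09,-0.4],[0,0,0,3.0,0,0.1,-0.4]]]'

```text
time_s: 14.75
ee_pos: [0.481, 0.0627, 0.0494]
orientation: [0.642, 0.76, 0.068, -0.077]
contact_force: [2.1, -10.2, 5.5]
finger_gap: 0.7
grasp_force: 4.8
```

```bash
python3 - <<'E'
from h import *
st()
E
```

```text
t 14.75 ramp [0.0683 0.001  0.0494] F ramp [-10.4  -0.4   5.5] x-heading 99.66 tilt 11.85 q [ 0.25  0.71 -0.41  2.08  0.14  0.42 -0.04] gap 0.7002917968305561
```

>>> servo_tool --motion '[[[0,0,0,0.3,0,0.03,-0.4],[0,0,0,0.6,0,0.06,-0.4],[0,0,0,0.9,0,0.1,-0.4],[0,0,0,1.2,0,0.15,-0.4],[0,0,0,1.5,0,0.2,-0.4],[0,0,0,1.8,0,0.26,-0.4],[0,0,0,2.1,0,0.32,-0.4],[0,0,0,2.4,0,0.38,-0.4],[0,0,0,2.7,0,0.44,-0.4],[0,0,0,3.0,0,0.5,-0.4]]]'

```text
time_s: 15.75
ee_pos: [0.4742, 0.0962, 0.05]
orientation: [0.64, 0.761, 0.069, -0.08]
contact_force: [0.3, -3.1, -1.6]
finger_gap: 0.7
grasp_force: 1.6
```

>>> servo_tool --motion '[[[0,0,0,0.3,0,0.06,-0.4],[0,0,0,0.6,0,0.12,-0.4],[0,0,0,0.9,0,0.19,-0.4],[0,0,0,1.2,0,0.25,-0.4],[0,0,0,1.5,0,0.31,-0.4],[0,0,0,1.8,0,0.37,-0.4],[0,0,0,2.0,0,0.42,-0.4],[0,0,0,2.2,0,0.46,-0.4],[0,0,0,2.4,0,0.5,-0.4]]]'

```text
time_s: 16.65
ee_pos: [0.4703, 0.1202, 0.0502]
orientation: [0.641, 0.761, 0.069, -0.08]
contact_force: [0.2, -2.2, -1.7]
finger_gap: 0.701
grasp_force: 1.6
```

```bash
python3 - <<'E'
from h import *
st()
E
```

```text
t 16.65 ramp [0.1268 0.002  0.0502] F ramp [-2.2  0.1 -1.7] x-heading 99.82 tilt 12.09 q [ 0.12  0.7  -0.4   2.1   0.11  0.38 -0.12] gap 0.70102293288516
```

>>> servo_tool --motion '[[[0,0,0,0.15,0,0.03,-0.4],[0,0,0,0.3,0,0.06,-0.4],[0,0,0,0.45,0,0.09,-0.4],[0,0,0,0.6,0,0.12,-0.4],[0,0,0,0.75,0,0.15,-0.4],[0,0,0,0.9,0,0.19,-0.4],[0,0,0,1.0,0,0.21,-0.4],[0,0,0,1.0,0,0.21,-0.4]]]'

```text
time_s: 17.45
ee_pos: [0.4685, 0.1304, 0.0503]
orientation: [0.64, 0.761, 0.069, -0.08]
contact_force: [1.3, -2.3, -1.8]
finger_gap: 0.701
grasp_force: 1.2
```

>>> servo_tool --motion '[[[0,0,0,0.1,0,0.02,-0.4],[0,0,0,0.2,0,0.04,-0.4],[0,0,0,0.3,0,0.06,-0.4],[0,0,0,0.4,0,0.08,-0.4],[0,0,0,0.4,0,0.08,-0.4]]]'

```text
time_s: 17.95
ee_pos: [0.4678, 0.1344, 0.0504]
orientation: [0.64, 0.761, 0.069, -0.08]
contact_force: [0.9, -1.7, -1.3]
finger_gap: 0.702
grasp_force: 1.3
```

```bash
python3 - <<'E'
from h import *
st()
E
```

```text
t 17.95 ramp [0.1412 0.002  0.0504] F ramp [-1.8 -0.6 -1.3] x-heading 99.84 tilt 12.1 q [ 0.09  0.7  -0.4   2.1   0.11  0.37 -0.15] gap 0.7015935567426018
```

>>> servo_tool --motion '[[[0,0,0,0.1,0,0.02,-0.4],[0,0,0,0.2,0,0.04,-0.4],[0,0,0,0.3,0,0.06,-0.4],[0,0,0,0.3,0,0.06,-0.4]]]'

```text
time_s: 18.35
ee_pos: [0.4673, 0.1375, 0.0504]
orientation: [0.64, 0.761, 0.069, -0.08]
contact_force: [0.3, -2.8, -1.8]
finger_gap: 0.697
grasp_force: 1.3
```

>>> servo_tool --motion '[[[0,0,0,0.1,0,0.02,-0.4],[0,0,0,0.2,0,0.04,-0.4],[0,0,0,0.2,0,0.04,-0.4]]]'

```text
time_s: 18.65
ee_pos: [0.4671, 0.1391, 0.0504]
orientation: [0.64, 0.761, 0.069, -0.079]
contact_force: [0.2, -4.5, -1.4]
finger_gap: 0.703
grasp_force: 1.8
```

>>> servo_tool --motion '[[[0,0,0,0.1,0,0.02,-0.4],[0,0,0,0.1,0,0.02,-0.4]]]'

```text
time_s: 18.85
ee_pos: [0.467, 0.1397, 0.0503]
orientation: [0.641, 0.761, 0.069, -0.079]
contact_force: [1.0, -4.8, -1.4]
finger_gap: 0.699
grasp_force: 2.3
```

>>> servo_tool --motion '[[[0,0,0,0.1,0,0.02,-0.4],[0,0,0,0.1,0,0.02,-0.4]]]'

```text
time_s: 19.05
ee_pos: [0.4669, 0.1403, 0.0503]
orientation: [0.641, 0.761, 0.069, -0.079]
contact_force: [2.6, -5.3, -1.9]
finger_gap: 0.699
grasp_force: 2.8
```

>>> servo_tool --motion '[[[0,0,0,0.1,0,0.02,-0.4],[0,0,0,0.1,0,0.02,-0.4]]]'

```text
time_s: 19.25
ee_pos: [0.4668, 0.1408, 0.0502]
orientation: [0.641, 0.76, 0.069, -0.079]
contact_force: [2.0, -7.5, -2.1]
finger_gap: 0.697
grasp_force: 3.3
```

>>> servo_tool --motion '[[[0,0,0,0.1,0,0.02,-0.4],[0,0,0,0.1,0,0.02,-0.4]]]'

```text
time_s: 19.45
ee_pos: [0.4666, 0.1413, 0.0502]
orientation: [0.641, 0.76, 0.068, -0.079]
contact_force: [1.2, -8.4, -1.6]
finger_gap: 0.704
grasp_force: 3.9
```

>>> servo_tool --motion '[[[0,0,0,-0.2,0,-0.04,-0.4],[0,0,0,-0.5,0,-0.1,-0.4],[0,0,0,-0.5,0,-0.1,-0.4],[0,0,0,-0.5,0,-0.1,-0.4]]]'

```text
time_s: 19.85
ee_pos: [0.4671, 0.1393, 0.0507]
orientation: [0.64, 0.761, 0.07, -0.08]
contact_force: [-0.8, -0.8, 0.7]
finger_gap: 0.703
grasp_force: 0.2
```

```bash
python3 - <<'E'
from h import *
st()
a=grab('side','d5')['img'][200:340,170:310,::-1]
cv2.imwrite('pics/d5c.png',cv2.resize(a,None,fx=4.2,fy=4.2,interpolation=cv2.INTER_CUBIC))
E
```

```text
t 19.85 ramp [0.1462 0.0019 0.0507] F ramp [-0.6  0.9  0.7] x-heading 99.88 tilt 12.16 q [ 0.08  0.7  -0.4   2.1   0.11  0.37 -0.15] gap 0.7034369022423348
```

View pics/d5c.png

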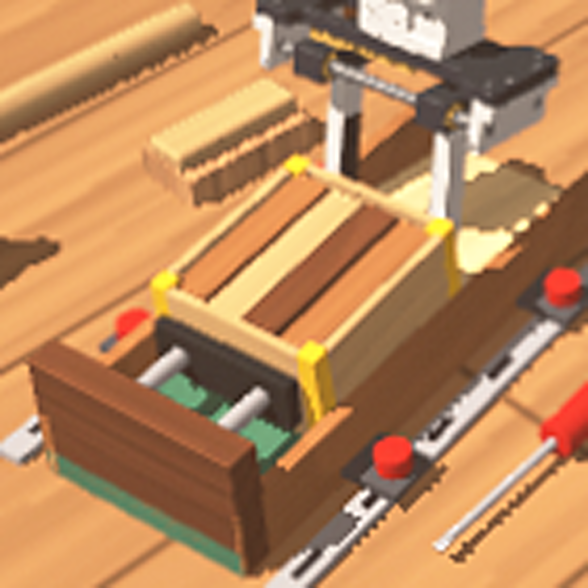

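```bash
python3 - <<'E'
from h import *
from scipy.optimize import least_squares
d=load('d5');U=(np.array([(446,220),(296,153),(313,343),(156,275)],float)+.5)/4.2-.5+[170,200]
M=np.array([(-.065,.06,.035),(-.065,-.06,.035),(.065,.06,.035),(.065,-.06,.035)])
def P(p): return np.array([ramp2w(*q) for q in Ro.from_euler('zy',[p[3],p[4]]).apply(M)+[p[0],p[1],p[2]]])
for hyp in ('level','noseup/down'):
  for pitch in ([0] if hyp=='level' else [.03,.062,.1]):
    z=.053 if pitch==0 else .018+.035+.065*pitch
    r=least_squares(lambda v:(w2pix(d,P([v[0],v[1],z,v[2],pitch]))-U).ravel(),[.22,0,0]);print(pitch,r.x.round(4),r.cost.round(2),r.fun.round(1))
r=least_squares(lambda v:(w2pix(d,P(v))-U).ravel(),[.22,0,.053,0,0]);print(r.x.round(4),r.cost)
E
```

```text
0 [ 0.2144 -0.0049  0.0232] 3.98 [ 1.7 -0.3 -0.6 -0.1  0.5  1.  -1.5 -1. ]
0.03 [ 0.2149 -0.0035  0.0159] 5.15 [ 1.7 -0.9 -0.5 -0.8  0.2  1.7 -1.5 -0.6]
0.062 [ 0.2154 -0.002   0.0079] 7.91 [ 1.8 -1.4 -0.3 -1.6  0.   2.4 -1.5 -0.2]
0.1 [ 2.159e-01 -2.000e-04 -1.800e-03] 13.05 [ 1.9 -2.  -0.1 -2.5 -0.2  3.2 -1.5  0.2]
[ 0.1801 -0.037   0.0144  0.0137  0.0324] 0.7285390613715743
```

>>> servo_tool --motion '[[[0,0,0,-1,0,-0.2,-0.4],[0,0,0,-2.5,0,-0.5,-0.4],[0,0,0,-3.5,0,-3,-0.4],[0,0,0,-4,0,-7,-0.4],[0,-6,0,-4,0,-9,-0.4],[0,-12.2,0,-4,0,-9,-0.4],[0,-12.2,0,-4,0,-9,-0.4],[0,-12.2,0,-4,0,-9,-0.4]]]'

```text
time_s: 20.7
ee_pos: [0.4763, 0.0825, 0.1301]
orientation: [0.643, 0.766, 0.001, 0.001]
contact_force: [-0.7, -0.2, -1.2]
finger_gap: 0.699
grasp_force: 0.0
```

```bash
python3 - <<'E'
from h import *
st();h=np.degrees(T[2])
plan(ramp2w(.168,-.0,.105),Rtool(h,0))
grab('side','d6');grab('scene','s6')
E
```

```text
t 20.7 ramp [0.0886 0.0023 0.1301] F ramp [-0.1  0.7 -1.2] x-heading 100.03 tilt -0.06 q [-0.04  0.52 -0.27  2.05  0.24  0.6  -0.3 ] gap 0.6986036498411808
turn [0.17 0.06 0.41] shift cm [7.94 0.28 2.51]
```

>>> servo_tool --motion '[[[0,0,0.4,4,0.3,0,-0.4],[0,0,0.4,7.6,0.3,0,-0.4],[0,0,0.4,7.6,0.3,1.5,-0.4],[0,0,0.4,7.6,0.3,2.7,-0.4],[0,0,0.4,7.6,0.3,2.9,-0.4],[0,0,0.4,7.6,0.3,2.9,-0.4]]]'

```text
time_s: 21.4
ee_pos: [0.4668, 0.1543, 0.1001]
orientation: [0.648, 0.762, -0.0, 0.001]
contact_force: [-0.3, -0.0, 0.0]
finger_gap: 0.701
grasp_force: 0.0
```

>>> servo_tool --motion '[[[0,0,0,0,0,0.15,-0.4],[0,0,0,0,0,0.3,-0.4],[0,0,0,0,0,0.3,-0.4]]]'

```text
time_s: 21.7
ee_pos: [0.4671, 0.1561, 0.098]
orientation: [0.647, 0.762, 0.001, 0.002]
contact_force: [-0.3, -0.0, -0.5]
finger_gap: 0.7
grasp_force: 0.0
```

>>> servo_tool --motion '[[[0,0,0,0,0,0.15,-0.4],[0,0,0,0,0,0.3,-0.4],[0,0,0,0,0,0.3,-0.4]]]'

```text
time_s: 22.0
ee_pos: [0.4672, 0.1564, 0.0959]
orientation: [0.647, 0.763, 0.001, 0.002]
contact_force: [-1.4, -0.9, 11.8]
finger_gap: 0.699
grasp_force: 5.7
```

>>> servo_tool --motion '[[[0,0,0,0,0,-1.5,-0.4],[0,0,0,-1,0,-3,-0.4],[0,0,0,-5,0,-3,-0.4],[0,6,0,-7,0,-3,-0.4],[0,12,0,-7,0,-3,-0.4],[0,12,0,-7,0,-2,-0.4],[0,12,0,-7,0,-2,-0.4]]]'

```text
time_s: 22.7
ee_pos: [0.4778, 0.0853, 0.1138]
orientation: [0.645, 0.757, 0.067, -0.078]
contact_force: [-0.8, 0.3, -0.2]
finger_gap: 0.697
grasp_force: 0.0
```

```bash
python3 - <<'E'
from h import *
st();h=np.degrees(T[2])
plan(ramp2w(.105,0.002,.054),Rtool(h,12))
E
```

```text
t 22.7 ramp [0.0911 0.0004 0.1138] F ramp [ 0.4  0.7 -0.2] x-heading 99.13 tilt 11.87 q [ 0.24  0.59 -0.46  2.04  0.08  0.56 -0.06] gap 0.6970152187785111
turn [ 0.14  0.13 -0.48] shift cm [ 0.13 -0.17  6.14]
```

>>> servo_tool --motion '[[[0,0,-0.5,0.1,-0.2,3,-0.4],[0,0,-0.5,0.1,-0.2,6,-0.4],[0,0,-0.5,0.1,-0.2,6.1,-0.4],[0,0,-0.5,1.0,-0.2,6.3,-0.4],[0,0,-0.5,2.0,-0.2,6.5,-0.4],[0,0,-0.5,2.6,-0.2,6.6,-0.4],[0,0,-0.5,3.0,-0.2,6.7,-0.4],[0,0,-0.5,3.2,-0.2,6.75,-0.4],[0,0,-0.5,3.2,-0.2,6.75,-0.4]]]'

```text
time_s: 23.6
ee_pos: [0.4693, 0.1318, 0.0559]
orientation: [0.64, 0.761, 0.069, -0.077]
contact_force: [0.1, -0.2, -0.5]
finger_gap: 0.701
grasp_force: 0.0
```

```bash
python3 - <<'E'
from h import *
st()
E
```

```text
t 23.6 ramp [0.1384 0.001  0.0559] F ramp [-0.2 -0.  -0.5] x-heading 99.96 tilt 11.88 q [ 0.1   0.69 -0.4   2.1   0.11  0.39 -0.14] gap 0.700904686198708
```

>>> servo_tool --motion '[[[0,0,0,0.1,0,0.02,-0.4],[0,0,0,0.2,0,0.04,-0.4],[0,0,0,0.3,0,0.06,-0.4],[0,0,0,0.4,0,0.08,-0.4],[0,0,0,0.5,0,0.1,-0.4],[0,0,0,0.5,0,0.1,-0.4]]]'

```text
time_s: 24.2
ee_pos: [0.4682, 0.1368, 0.0556]
orientation: [0.64, 0.761, 0.069, -0.078]
contact_force: [0.1, 0.2, -0.0]
finger_gap: 0.699
grasp_force: 0.0
```

>>> servo_tool --motion '[[[0,0,0,0.1,0,0.02,-0.4],[0,0,0,0.2,0,0.04,-0.4],[0,0,0,0.2,0,0.04,-0.4]]]'

```text
time_s: 24.5
ee_pos: [0.4678, 0.1389, 0.0556]
orientation: [0.64, 0.761, 0.069, -0.078]
contact_force: [-0.5, -0.8, -0.2]
finger_gap: 0.702
grasp_force: 0.0
```

>>> servo_tool --motion '[[[0,0,0,0.1,0,0.02,-0.4],[0,0,0,0.1,0,0.02,-0.4]]]'

```text
time_s: 24.7
ee_pos: [0.4677, 0.1396, 0.0556]
orientation: [0.64, 0.761, 0.068, -0.078]
contact_force: [0.1, -0.3, 0.8]
finger_gap: 0.706
grasp_force: 0.2
```

>>> servo_tool --motion '[[[0,0,0,0.1,0,0.02,-0.4],[0,0,0,0.2,0,0.04,-0.4],[0,0,0,0.2,0,0.04,-0.4]]]'

```text
time_s: 25.0
ee_pos: [0.4675, 0.1408, 0.0555]
orientation: [0.64, 0.761, 0.068, -0.077]
contact_force: [1.4, -3.4, -0.7]
finger_gap: 0.699
grasp_force: 1.9
```

>>> servo_tool --motion '[[[0,0,0,0.1,0,0.02,-0.4],[0,0,0,0.1,0,0.02,-0.4]]]'

```text
time_s: 25.2
ee_pos: [0.4673, 0.1419, 0.0554]
orientation: [0.64, 0.761, 0.068, -0.077]
contact_force: [1.7, -5.4, -1.0]
finger_gap: 0.698
grasp_force: 2.5
```

>>> servo_tool --motion '[[[0,0,0,0.1,0,0.02,-0.4],[0,0,0,0.2,0,0.04,-0.4],[0,0,0,0.2,0,0.04,-0.4]]]'

```text
time_s: 25.5
ee_pos: [0.4672, 0.1431, 0.0553]
orientation: [0.64, 0.761, 0.068, -0.077]
contact_force: [1.1, -6.3, -2.5]
finger_gap: 0.7
grasp_force: 3.4
```

>>> servo_tool --motion '[[[0,0,0,0.1,0,0.02,-0.4],[0,0,0,0.1,0,0.02,-0.4]]]'

```text
time_s: 25.7
ee_pos: [0.467, 0.1436, 0.0553]
orientation: [0.641, 0.761, 0.068, -0.077]
contact_force: [1.4, -6.9, -2.2]
finger_gap: 0.693
grasp_force: 3.9
```

>>> servo_tool --motion '[[[0,0,0,-0.03,0,0.15,-0.4],[0,0,0,-0.06,0,0.3,-0.4],[0,0,0,-0.1,0,0.45,-0.4],[0,0,0,-0.13,0,0.6,-0.4],[0,0,0,-0.17,0,0.8,-0.4],[0,0,0,-0.2,0,1.0,-0.4],[0,0,0,-0.2,0,1.0,-0.4]]]'

```text
time_s: 26.4
ee_pos: [0.4674, 0.1437, 0.0454]
orientation: [0.641, 0.761, 0.068, -0.077]
contact_force: [1.7, -9.2, 2.3]
finger_gap: 0.697
grasp_force: 4.4
```

```bash
python3 - <<'E'
from h import *
st()
E
```

```text
t 26.4 ramp [0.1505 0.0009 0.0454] F ramp [-9.4 -0.2  2.3] x-heading 99.84 tilt 11.76 q [ 0.06  0.7  -0.38  2.1   0.11  0.35 -0.17] gap 0.6968291241632114
```

>>> servo_tool --motion '[[[0,0,0,-0.04,0,-0.01,-0.4],[0,0,0,-0.08,0,-0.02,-0.4],[0,0,0,-0.12,0,-0.03,-0.4],[0,0,0,-0.16,0,-0.03,-0.4],[0,0,0,-0.2,0,-0.04,-0.4],[0,0,0,-0.24,0,-0.05,-0.4]]]'

```text
time_s: 27.0
ee_pos: [0.4674, 0.1434, 0.0455]
orientation: [0.64, 0.761, 0.069, -0.078]
contact_force: [1.7, -3.7, 0.1]
finger_gap: 0.701
grasp_force: 1.8
```

>>> servo_tool --motion '[[[0,0,0,-0.04,0,-0.01,-0.4],[0,0,0,-0.08,0,-0.02,-0.4],[0,0,0,-0.12,0,-0.03,-0.4],[0,0,0,-0.16,0,-0.03,-0.4],[0,0,0,-0.2,0,-0.04,-0.4],[0,0,0,-0.24,0,-0.05,-0.4]]]'

```text
time_s: 27.6
ee_pos: [0.4671, 0.1415, 0.0455]
orientation: [0.64, 0.762, 0.069, -0.078]
contact_force: [0.3, -0.5, 0.3]
finger_gap: 0.697
grasp_force: 0.0
```

>>> servo_tool --motion '[[[0,0,0,-1,0,-0.2,-0.4],[0,0,0,-2.5,0,-0.5,-0.4],[0,0,0,-3.5,0,-3,-0.4],[0,0,0,-4,0,-7,-0.4],[0,-6,0,-4,0,-9,-0.4],[0,-12,0,-4,0,-9,-0.4],[0,-12,0,-4,0,-9,-0.4],[0,-12,0,-4,0,-9,-0.4]]]'

```text
time_s: 28.4
ee_pos: [0.4765, 0.0851, 0.1253]
orientation: [0.642, 0.766, 0.001, 0.002]
contact_force: [0.5, 0.3, -0.2]
finger_gap: 0.697
grasp_force: 0.0
```

```bash
python3 - <<'E'
from h import *
st();h=np.degrees(T[2])
plan(ramp2w(.170,-.0,.101),Rtool(h,0))
a=load('d6')['img'].astype(int);b=grab('side','d7')['img'].astype(int);g=grab('scene','s7')['img'].astype(int);f=load('s6')['img'].astype(int)
# shift estimate of crate patch between looks
for x,y,n,(u,v,w,h) in((a,b,'side',(195,225,100,90)),(f,g,'scene',(375,125,85,60))):
    p=[np.float32(cv2.cvtColor(i.astype(np.uint8)[v:v+h,u:u+w],cv2.COLOR_RGB2GRAY)) for i in(x,y)]
    print(n,cv2.phaseCorrelate(*p),np.abs(p[0]-p[1]).mean())
E
```

```text
t 28.4 ramp [0.0911 0.0017 0.1253] F ramp [ 0.3 -0.5 -0.2] x-heading 100.08 tilt -0.07 q [-0.05  0.52 -0.26  2.05  0.24  0.59 -0.3 ] gap 0.6974645492545228
turn [0.26 0.07 0.46] shift cm [7.89 0.22 2.42]
side ((-0.3660020033185347, 0.40498826714834735), 0.8829176739586724) 7.588333
scene ((0.2661377166252379, 0.19718646353709346), 1.0143621836768257) 5.9917645
```

Something changed; probe the rear top height again.

>>> servo_tool --motion '[[[0,0,0.4,4,0.2,0,-0.4],[0,0,0.4,7.8,0.2,0,-0.4],[0,0,0.4,7.8,0.2,1.2,-0.4],[0,0,0.4,7.8,0.2,2.3,-0.4],[0,0,0.4,7.8,0.2,2.5,-0.4],[0,0,0.4,7.8,0.2,2.7,-0.4],[0,0,0.4,7.8,0.2,2.7,-0.4]]]'

```text
time_s: 29.2
ee_pos: [0.4659, 0.1598, 0.0978]
orientation: [0.647, 0.762, 0.001, 0.002]
contact_force: [-0.4, 0.1, 0.6]
finger_gap: 0.702
grasp_force: 0.0
```

>>> servo_tool --motion '[[[0,0,0,0,0,0.15,-0.4],[0,0,0,0,0,0.3,-0.4],[0,0,0,0,0,0.3,-0.4]]]'

```text
time_s: 29.5
ee_pos: [0.4658, 0.1611, 0.0952]
orientation: [0.646, 0.763, 0.001, 0.002]
contact_force: [0.3, -0.2, 0.9]
finger_gap: 0.699
grasp_force: 0.0
```

>>> servo_tool --motion '[[[0,0,0,0,0,0.15,-0.4],[0,0,0,0,0,0.3,-0.4],[0,0,0,0,0,0.3,-0.4]]]'

```text
time_s: 29.8
ee_pos: [0.4657, 0.1612, 0.092]
orientation: [0.646, 0.763, 0.001, 0.002]
contact_force: [0.6, -0.0, 0.5]
finger_gap: 0.697
grasp_force: 0.0
```

>>> servo_tool --motion '[[[0,0,0,0,0,0.15,-0.4],[0,0,0,0,0,0.25,-0.4],[0,0,0,0,0,0.25,-0.4]]]'

```text
time_s: 30.1
ee_pos: [0.4657, 0.1612, 0.0895]
orientation: [0.646, 0.763, 0.001, 0.002]
contact_force: [-0.5, 0.7, 0.1]
finger_gap: 0.704
grasp_force: 0.0
```

>>> servo_tool --motion '[[[0,0,0,0,0,0.1,-0.4],[0,0,0,0,0,0.2,-0.4],[0,0,0,0,0,0.2,-0.4]]]'

```text
time_s: 30.4
ee_pos: [0.4659, 0.1613, 0.0886]
orientation: [0.646, 0.763, 0.001, 0.003]
contact_force: [-1.5, -0.3, 11.6]
finger_gap: 0.696
grasp_force: 5.4
```

>>> servo_tool --motion '[[[0,0,0,0,0,-1.5,-0.4],[0,0,0,0,0,-4,-0.4],[0,0,0,-4,0,-7,-0.4],[0,0,0,-6,0,-9,-0.4],[0,0,0,-6,0,-9,-0.4],[0,0,0,-6,0,-9,-0.4]]]'

```text
time_s: 31.0
ee_pos: [0.4753, 0.1023, 0.1778]
orientation: [0.647, 0.763, 0.002, 0.002]
contact_force: [-0.6, 0.3, -1.4]
finger_gap: 0.7
grasp_force: 0.0
```

```bash
python3 - <<'E'
from h import *
st();print(manip.hand_in())
E
```

```text
t 31.0 ramp [0.1083 0.     0.1778] F ramp [ 0.4  0.6 -1.4] x-heading 99.42 tilt -0.08 q [-0.06  0.44 -0.29  1.99  0.19  0.72 -0.3 ] gap 0.7000397602564065
the job is handed in; nothing more can be done
None
```

The crate's rear is down behind the lip (touch put its rear top edge 88 mm above the bench, as expected when seated), the force on the pusher stayed under 10 N while it was against the pad, and the job is handed in at 31 s; hand-in gave no verdict.

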